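Load the welding jig from the nested bracket stack

ROBOT

A 6-joint arm with a two-finger parallel gripper is mounted at the origin on the work surface. World frame = base frame: x ahead of the robot, y to its left, z up, the work surface at z = 0. Lengths are in m, angles in rad, forces in N, time in s.
With the tool pointing down it reaches from about 0.325 to 0.9 m from the base axis. Payload 6.1 kg.
Tool frame: the origin (TCP) lies at the very end of the fingers, on their centre line; the grasp point (between the pads) lies grip_point_offset behind it (grip_point_offset is the distance from the TCP to the grasp point, in m); z points along the fingers, y is the line along which they close (so a half turn about z gives the same grasp; the last joint's range is limited). The gripper opens to 87 mm and grips with 3 to 60 N. Pads are 19 mm wide; open, the fingers measure 117 mm over their backs; the gripper's body (75 mm by 190 mm) begins 51 mm behind the grasp point.
Start: joints at [1.157, 0.22, 1.526, -0, 1.395, -0.126], TCP at [0.177, 0.599, 0.223] pointing down, gripper open.
Joint ranges: [-2.98, 2.98], [-0.91, 2.08], [0.09, 2.57], [-1.24, 4.39], [0.2, 2.65], [-2.68, 2.68]. Speed limits (rad/s): [2.57, 2.57, 3.01, 3.14, 3.14, 3.14].

INTERFACE

Orientations are given as a 3x3 rotation matrix whose columns are the frame's x, y, z axes.
In Python, from bench import movep, line_to, move_j, move_gripper, wait, ik, sense, snapshot, camera_info, Unreachable, hand_in, grip_point_offset gives the robot as it stands. Calls block until the motion is done:
- movep(position, orientation): joint-space move of the TCP to a pose.
- line_to(position, rot=None, feed=0.15): straight line of the TCP; rot=None keeps the orientation; feed is the mean speed in m/s.
- move_j(angles): joint-space move.
- move_gripper(opening, effort=None): finger opening in m; effort is the grip in N (None keeps the last); returns when the fingers have stopped.
- wait(seconds).
- ik(position, orientation): joint angles nearest the present ones, or None.
- sense(): the state.
- snapshot(name): name is "scene" or "top" or "wrist"; returns (picture, depth): 480x640x3 uint8, blue, green, red; 480x640 float32, m along the optical axis (not along the pixel's ray), 0 where there is no reading.
- camera_info(name): a dict with "camera_matrix" (3x3 intrinsics, pixels), "position" and "attitude" of the camera in the world. Camera axes: x right, y up, looking along -z (the intrinsics and any distortion apply to the point x, -y, -z); pixel columns grow to the right and rows downward; lengths in m; the calibration is good to about 2 mm. A picture is of the moment at which its call begins: read the wrist's pose just before it. camera_info takes no time and is no camera call; for the wrist camera it gives the pose at the moment of the call.
A pose or a line that the arm cannot do raises Unreachable and nothing moves.
- hand_in(): hands the job in; it is judged then, once.
The state is a dict: "clock": time; "qpos": joint angles; "qd": joint speeds; "joint_torque": joint torques, N m; "position": TCP position; "orientation": TCP orientation; "force": force on the tool from outside, world axes, zero at the start; "wrist_torque": the same for the moment, N m; "opening": finger opening in m; "gripper_force": force on a finger pad.
Only numpy, scipy, OpenCV 4.12 (cv2) and the standard library are available. Lean on these libraries where they do the work, as an engineer would, in place of code of your own. Each camera call takes 0.05 s, during which the arm holds its last target. There are 200 camera calls.

TASK

Lift only the top bracket off the nested stack, leaving the two below it as they are, and set it web up in the blue welding jig, flat on the base plate between the yellow rails and the end stop. Then knock the red-headed locking pin fully down with the mallet (not with the gripper), and put the mallet back on its yellow stand as it was, standing on its head with the handle over the support block. Leave everything else on the table alone.

Things in the scene. Friction and masses are not known exactly. Their poses are not given: they have to be found in the camera images.
- top_bracket_center (a point): Top bracket of the stack, bare steel stepped channel, web up: 120 mm long (x), 60 high, walls 3, about 0.45 kg. Lower 30 mm is 55 wide (y), upper 30 mm is 46 wide, sides upright, ends open; slot 50 x 16 through the web. Point: its centre, 30 mm below the top; z up. It sits 33 mm above the next one, which is 27 mm up inside it with 1.5 mm play each side; the next one's sides start 3 mm below its lower edge.
- next_bracket_center (a point): Centre of the middle bracket of the stack (same shape as the top one, 33 mm lower); must stay.
- bottom_bracket_center (a point): Centre of the lowest bracket of the stack (same shape), which stands on a board; must stay.
- stack_board: Plywood board under the stack, fixed, 160 x 100 x 15 mm; origin under its centre.
- nest (a point): Centre of the bracket's place in the fixed jig, on top of its base plate, 12 mm above the table; z up, x along the bracket's length. A seated bracket has its centre 30 mm above this point, within about 3 mm across and -3 to +10 mm along x; either way round. 
- jig: Blue welding jig, base plate 215 x 110 x 12 mm; origin under the nest point. Yellow rails 100 mm long along x: inner faces at y = +-30.5 mm, flared tops, 25 mm above the plate. Yellow end stop: face at x = -63 mm, 33 mm above the plate. Locking pin at x = +86 mm, y = 0 in a bridge; pin and bridge reach from x = +70 to +120 mm, bridge top 112 mm above the plate.
- pin_top (a point): Centre of the flat top of the pin's red head (32 mm across): 160 mm above the jig's plate when up, 130 mm when fully down. The pin slides straight down; its 32 mm thick foot then closes the open end of the nest, and would land on a bracket that stands more than 10 mm too far along +x.
- pin (a joint): Travel of the locking pin, m: 0 fully up, 0.030 fully down (starts at 0 to 0.006). Friction (about 6 N) keeps it where it is left, against a weak spring (up to 2 N): some 8 to 12 N on its head drive it down, in one stroke or several.
- mallet_grip (a point): Point to hold on the mallet: centre line of its level wooden handle, 60 mm from the head's axis; x along the handle to the head, z up. The handle is 24 mm wide, 26 high, from 34 mm on the head's side to 146 mm behind this point. Mallet about 0.4 kg, centre of mass about 40 mm from this point towards the head.
- mallet_face (a point): Centre of the lower striking face of the mallet's black rubber head, an upright cylinder 56 mm across and 70 mm high with an orange band, on which it stands; z up. 60 mm along x from the grip point and 35 mm below it.
- stand_head (a point): Where the mallet's lower face stands on the fixed yellow stand, a board 260 x 90 x 12 mm, on its upper face; x from the handle to the head.
- stand_handle (a point): Where the grip point is when the mallet is on its stand: 60 mm behind the head's place, 47 mm above the table. A support block 115 mm behind it, 21 mm high over the board, lies under the handle.
- flange: Bystander: steel ring plate 120 mm across, 14 mm thick, lying flat; origin under its centre.
- tape_measure: Bystander: yellow tape measure, 70 x 36 x 66 mm; origin under its centre.
- spray_can: Bystander: green can, 64 mm across, 190 mm high; origin under its centre.
- bolt_bin: Bystander: blue open bin 160 x 110 x 70 mm; origin under its centre.
- wire_brush: Bystander: brush 200 mm long; origin under it.
- wrench: Bystander: wrench 220 mm long; origin under it.
- angle_offcut: Bystander: piece of steel angle 160 x 50 x 50 mm; origin under its centre.
Things that resemble listed ones, but are neither listed nor needed, are in the scene too. What is shaped like the part that bears bottom_bracket_center but green, pink or purple is not meant.

How it is judged:
By the outcome, as a careful person would: the job done as asked, in the order asked, and still so for the second after the job is handed in, with the robot touching nothing.
It also fails if it takes over 67 s, if anything falls off the work surface, if the arm or the gripper's body presses on something with over 40 N, if the wrist force passes 120 N, or if a joint passes its speed limit or range.

## Working session

There is one attempt and no reset: what is moved stays moved. The work goes in short steps, each a Python script; the robot and the scene stay as the last script left them, time stands still between calls to the robot, and variables do not carry over. Pictures are saved under pics/ and viewed, at most 10 in all, crops included, and the job is handed in when it is done.

```bash
mkdir -p pics; ls; python3 - <<'E'
from bench import *
import cv2,numpy as np
for n in("top","scene"):
    p,d=snapshot(n); cv2.imwrite(f"pics/{n}0.png",p); np.savez(f"pics/{n}0.npz",p=p,d=d)
    c=camera_info(n); print(n,c)
print(grip_point_offset, sense()["clock"],sense()["force"])
E
```

```text
pics
top {'camera_matrix': array([[598.98701216,   0.        , 329.27526129],
       [  0.        , 598.98701216, 249.39231961],
       [  0.        ,   0.        ,   1.        ]]), 'position': array([0.34097307, 0.03355863, 1.60321884]), 'attitude': array([[ 5.34544291e-04,  9.91758091e-01, -1.28123389e-01],
       [-9.99999823e-01,  4.96598917e-04, -3.28107169e-04],
       [-2.61777004e-04,  1.28123542e-01,  9.91758181e-01]])}
scene {'camera_matrix': array([[614.12078978,   0.        , 316.30810813],
       [  0.        , 614.12078978, 249.17375193],
       [  0.        ,   0.        ,   1.        ]]), 'position': array([ 1.45886199, -0.68809206,  1.13940702]), 'attitude': array([[ 0.62200949, -0.49844731,  0.60386627],
       [ 0.78274743,  0.4157845 , -0.46306556],
       [-0.02026445,  0.76070594,  0.64878026]])}
0.0187 0.1 [-0.09448711 -0.44075944 -0.35668989]
```

View pics/top0.png

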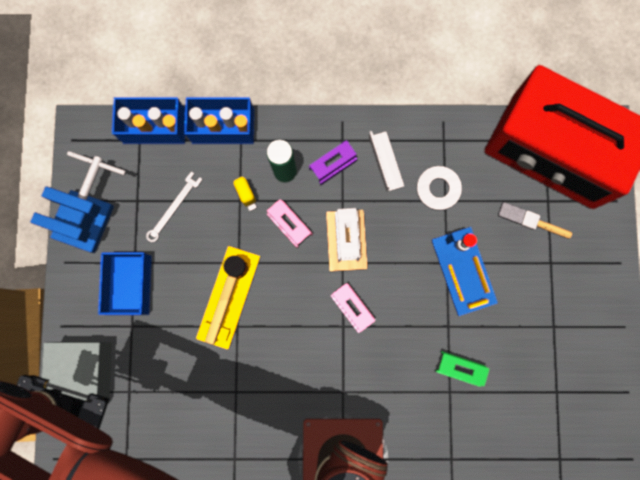

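View pics/scene0.png

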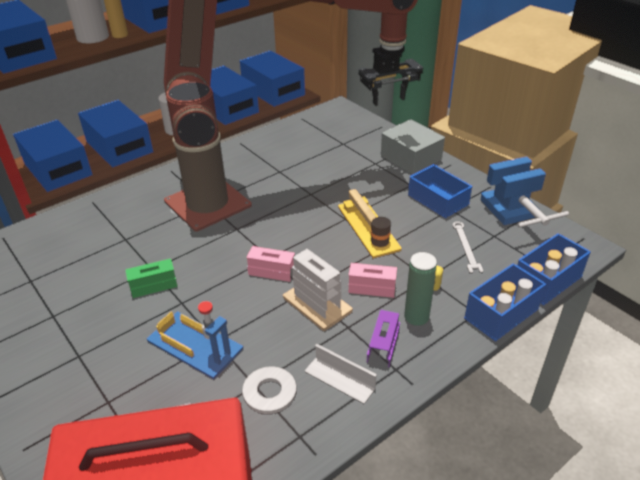

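The top view shows the steel stack at about (347,235), the jig at (465,270) with the red pin head at (469,241), and the mallet on its stand, head at (235,266) and handle end at (212,340). Next I compute poses from the depth.

```bash
cat > h.py <<'E'
from bench import *
import cv2,numpy as np
def cloud(name,p=None,d=None,info=None):
    c=info or camera_info(name)
    if p is None: p,d=snapshot(name)
    K=c["camera_matrix"]; v,u=np.mgrid[:480,:640]
    P=np.stack([(u-K[0,2])/K[0,0]*d,-(v-K[1,2])/K[1,1]*d,-d],-1)@np.array(c["attitude"]).T+c["position"]
    P[d<=0]=np.nan
    return p,P
def rect(pts):
    c,s,a=cv2.minAreaRect((pts[:,:2]*1000).astype(np.float32))
    if s[0]<s[1]: s=s[::-1]; a+=90
    return np.round(c,1),np.round(s,1),round((a+90)%180-90,2)
def sel(P,p,xy,r,z,hsv=None):
    m=(np.hypot(P[...,0]-xy[0],P[...,1]-xy[1])<r)&(P[...,2]>z[0])&(P[...,2]<z[1])
    if hsv: m&=cv2.inRange(cv2.cvtColor(p,cv2.COLOR_BGR2HSV),hsv[0],hsv[1])>0
    return m
def down(a):
    "tool pointing down, finger closing axis (y) at angle a (rad)"
    y=np.array([np.cos(a),np.sin(a),0]); z=np.array([0,0,-1.]); return np.stack([np.cross(y,z),y,z],1)
BLUE=((100,120,50),(125,255,255));YEL=((20,120,100),(35,255,255));RED=((0,150,100),(8,255,255))
E
python3 - <<'E'
from h import *
for n in("top","scene"):
    f=np.load(f"pics/{n}0.npz"); p,P=cloud(n,f["p"],f["d"])
    if n=="top":
        xy={k:P[v,u] for k,(u,v) in dict(stack=(341,235),jig=(464,275),pin=(469,241),mal=(235,266),plate=(466,262),hand=(220,310)).items()}
        print({k:v.round(3) for k,v in xy.items()})
    S=P[sel(P,p,xy["stack"],.1,(.13,.16))]; print(n,"stack",rect(S),np.median(S[:,2]),len(S))
    S=P[sel(P,p,xy["stack"],.13,(.008,.022))]; print("board",rect(S),np.median(S[:,2]))
    S=P[sel(P,p,xy["jig"],.16,(.005,.02),BLUE)]; print("jig",rect(S),np.median(S[:,2]))
    S=P[sel(P,p,xy["jig"],.12,(.005,.07),YEL)]; print("rails",rect(S))
    S=P[sel(P,p,xy["pin"],.06,(.14,.2),RED)]; print("pin",rect(S),np.median(S[:,2]),len(S))
    S=P[sel(P,p,xy["mal"],.3,(.005,.02),YEL)]; print("stand",rect(S),np.median(S[:,2]))
    S=P[sel(P,p,xy["mal"],.07,(.07,.1))]; print("head",rect(S),np.median(S[:,2]))
    S=P[sel(P,p,xy["hand"],.1,(.05,.075))]; print("handle",rect(S),np.median(S[:,2]))
E
```

```text
{'stack': array([0.566, 0.005, 0.14 ]), 'jig': array([ 0.478, -0.324,  0.014]), 'pin': array([ 0.547, -0.304,  0.169]), 'mal': array([nan, nan, nan]), 'plate': array([ 0.513, -0.331,  0.012]), 'hand': array([0.383, 0.314, 0.06 ])}
top stack (array([572.5, -11.9]), array([120.9,  46.1]), 3.41) 0.14089863813084946 773
board (array([568.6,   5.2]), array([244.5, 236.4]), 46.31) 0.014754905400844565
jig (array([ 490.8, -325.7]), array([217.3, 113.2]), 18.34) 0.012076491015399093
rails (array([ 455.3, -335. ]), array([122.7,  76.1]), 17.37)
pin (array([ 549.9, -305.4]), array([30.7, 23.9]), -64.9) 0.1711587754244256 114
stand (array([0., 0.]), array([0., 0.]), 0.0) nan
head (array([0., 0.]), array([0., 0.]), 0.0) nan
handle (array([387.9, 312.3]), array([186.6,  29.4]), -19.39) 0.05888316542544536
scene stack (array([572.2, -11.3]), array([126.1,  52.2]), 2.82) 0.13836995267600538 646
board (array([580.9, -13.1]), array([238.9, 162.4]), 36.99) 0.01304864500886982
jig (array([ 491.9, -326. ]), array([217.6, 113.1]), 18.11) 0.009998484881592717
rails (array([ 457.3, -337.4]), array([120.3,  79.1]), 18.6)
pin (array([ 550.2, -305.4]), array([31.9, 27.2]), -21.33) 0.16896509008030108 112
stand (array([0., 0.]), array([0., 0.]), 0.0) nan
head (array([0., 0.]), array([0., 0.]), 0.0) nan
handle (array([378.1, 316.3]), array([166.4,  25.9]), -18.3) 0.05690693163046889
  return _methods._mean(a, axis=axis, dtype=dtype,
  ret = ret.dtype.type(ret / rcount)
```

```bash
cat >> h.py <<'E'
r=np.radians
def go(xy,z,a):
    "tool down; of the two equivalent yaws take the one nearest in the last joint with margin"
    best=None
    for k in(0,np.pi):
        R=down(a+k); q=ik([*xy,z],R)
        if q is None: continue
        c=max(abs(np.array(q)-sense()["qpos"]))+10*(abs(q[5])>2.5)
        if best is None or c<best[0]: best=(c,R)
    movep([*xy,z],best[1]); return best[1]
E
python3 - <<'E'
from h import *
s=sense();c=camera_info("wrist")
R=np.array(s["orientation"]);print("cam in tool",R.T@(np.array(c["position"])-s["position"]),(R.T@c["attitude"]).round(3).tolist(),c["camera_matrix"][0])
for n,xy,z,a in(("mal",(.40,.31),.30,r(71)),("stack",(.572,-.012),.38,r(93)),("jig",(.478,-.329),.36,r(108))):
    go(xy,z,a);wait(.2);i=camera_info("wrist");p,d=snapshot("wrist")
    cv2.imwrite(f"pics/w_{n}.png",p);np.savez(f"pics/w_{n}.npz",p=p,d=d,**i)
    print(n,sense()["clock"],sense()["qpos"])
E
python3 -c "
import cv2,numpy as np
a=[cv2.resize(cv2.imread(f'pics/w_{n}.png'),(400,300)) for n in('mal','stack','jig')]
cv2.imwrite('pics/w3.png',np.vstack([np.hstack(a[:2]),np.hstack([a[2],a[2]*0])]))"
```

```text
cam in tool [ 0.07176034  0.00054353 -0.16187818] [[0.001, 0.965, 0.262], [1.0, -0.001, -0.001], [-0.0, 0.262, -0.965]] [334.64301345   0.         313.7927089 ]
mal 1.7417 [ 5.04894640e-01 -1.08295865e-01  1.72581244e+00  7.12651148e-05
  1.52462123e+00 -7.35697106e-01]
stack 3.3833 [-1.57182941e-01  3.97966715e-02  1.43520568e+00  1.09123004e-04
  1.66665853e+00 -1.78173291e+00]
jig 5.6167 [-7.38092472e-01  6.08342966e-02  1.44948564e+00  6.70312934e-05
  1.63113477e+00  5.17803636e-01]
```

View pics/w3.png

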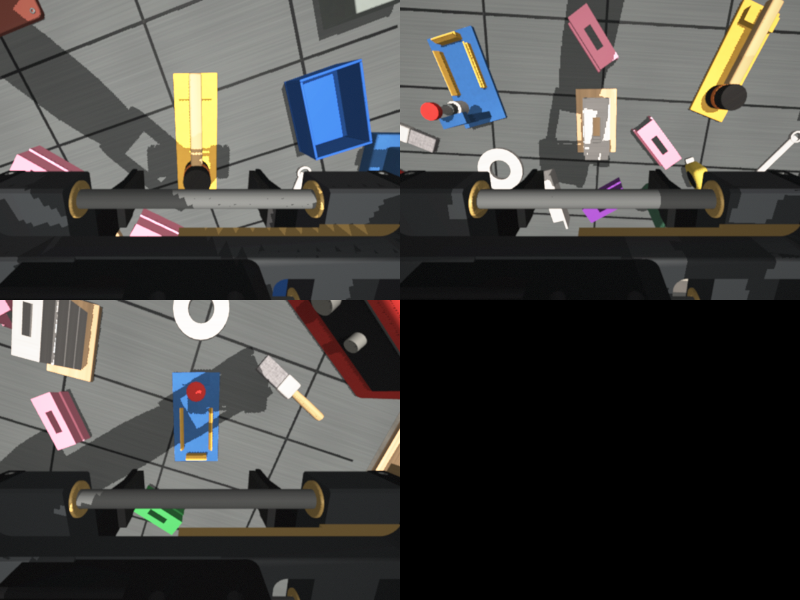

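The wrist tiles show, in order, the mallet on its stand (handle at tile x≈195, head at (197,175)), the stack at (597,120) and the jig at (196,415) with its pin at (196,392). Now I'll get precise poses from the wrist depth.

```bash
python3 - <<'E'
from h import *
D={}
for n in("mal","stack","jig"):
    f=np.load(f"pics/w_{n}.npz"); D[n]=cloud("wrist",f["p"],f["d"],{k:f[k] for k in("camera_matrix","position","attitude")})
p,P=D["stack"];S=P[sel(P,p,(.5725,-.0118),.085,(.13,.155))];print("stack",rect(S),np.median(S[:,2]),len(S))
S=P[sel(P,p,(.5725,-.0118),.1,(.008,.022))];print("board",rect(S))
p,P=D["jig"]
S=P[sel(P,p,(.49,-.326),.16,(.003,.022),BLUE)];print("jig",rect(S),np.median(S[:,2]))
S=P[sel(P,p,(.468,-.332),.09,(.005,.07),YEL)];print("rails",rect(S),np.percentile(S[:,2],[5,95]))
S=P[sel(P,p,(.55,-.305),.06,(.15,.2),RED)];print("pin",rect(S),np.median(S[:,2]),len(S))
f=np.load("pics/top0.npz")
for q,Q in(D["mal"],cloud("top",f["p"],f["d"])):
    S=Q[sel(Q,q,(.383,.314),.25,(.005,.02),YEL)];print("stand",rect(S),len(S))
    S=Q[sel(Q,q,(.383,.314),.12,(.052,.07))];print("handle",rect(S),np.median(S[:,2]),len(S))
    m=sel(Q,q,(.44,.29),.1,(.03,.12));S=Q[m];print("head",rect(S),np.nanmax(S[:,2]))
    S=Q[sel(Q,q,(.46,.29),.08,(.075,.09))];print("headtop",rect(S),len(S))
# mallet head top ellipse via dark pixels in wrist pic
E
python3 -c "
import cv2
cv2.imwrite('pics/c.png',cv2.resize(cv2.imread('pics/w_mal.png')[100:300,240:400],None,fx=3,fy=3,interpolation=0))"
```

```text
stack (array([570.7, -10.5]), array([119.,  46.]), 3.4) 0.1408951780421721 3155
board (array([569.7,  10.8]), array([159.6, 142.7]), 3.44)
jig (array([ 487.4, -324.3]), array([213.8, 109.4]), 18.05) 0.011812573577728636
rails (array([ 455.8, -335.8]), array([118.8,  73.8]), 19.21) [0.02434996 0.04518026]
pin (array([ 547.8, -305. ]), array([28.3, 27.4]), 17.18) 0.17112362201360812 658
stand (array([416.9, 305. ]), array([256.7,  90. ]), -17.97) 5193
handle (array([396.3, 313.1]), array([205.3,  56.4]), -18.65) 0.05955323503289564 3118
head (array([427.4, 302. ]), array([166.6,  56.4]), -18.18) 0.08423394667134015
headtop (array([487. , 282.4]), array([55.7, 41.2]), 71.82) 1244
stand (array([420.2, 303.7]), array([261.1,  94.1]), -17.51) 1886
handle (array([396.2, 309.1]), array([203.4,  36.8]), -22.25) 0.0590101644058143 675
head (array([436.9, 304.3]), array([182.3,  57.4]), -24.37) 0.09436853772928644
headtop (array([495.6, 278.4]), array([54.4, 53.1]), 2.06) 363
```

View pics/c.png

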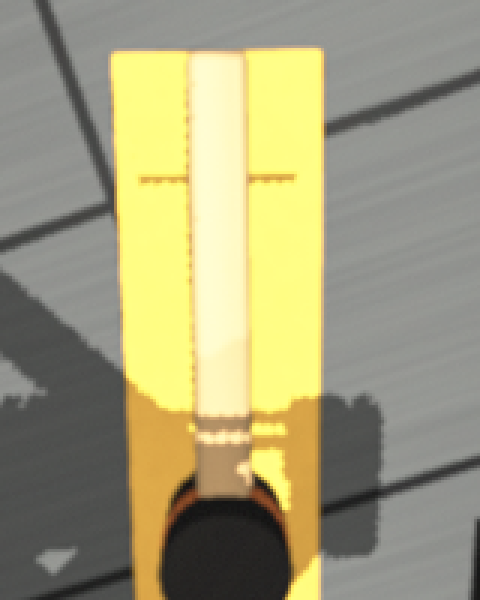

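```bash
python3 - <<'E'
from h import *
a=r(93.35);R=down(a);x,y=.5717,-.0112
movep([x,y,.22],R)
line_to([x,y,.117],feed=.1);wait(.2)
f0=np.array(sense()["force"]);t0=np.array(sense()["wrist_torque"])
move_gripper(.044,5);wait(.3)
s=sense();print(s["clock"],f0.round(2),(s["force"]-f0).round(2),(s["wrist_torque"]-t0).round(3),s["opening"],s["gripper_force"],s["position"])
E
```

```text
10.1167 [-0.71  0.43  0.13] [0.72 2.68 0.76] [0.576 0.022 0.05 ] 0.045995834726060295 4.999369385477621 [ 0.57168168 -0.01090008  0.11700176]
```

```bash
python3 - <<'E'
from h import *
x,y=.5717,-.0112
for dy in(.0007,.0014,.0021,.0028):
    line_to([x,y+dy,.117],feed=.02);wait(.15);s=sense();print(dy,np.round(s["force"],2),np.round(s["wrist_torque"],3),np.round(s["position"],4),s["clock"])
    if s["force"][1]-.43<-1.5: break
E
```

```text
0.0007 [-0.71 -0.28  0.75] [-0.009  0.1    0.016] [ 0.5717 -0.0108  0.117 ] 10.5167
0.0014 [ 0.2  -2.66 -0.41] [-0.564  0.032 -0.029] [ 0.5718 -0.0102  0.117 ] 10.9167
```

```bash
python3 - <<'E'
from h import *
x,y=.5717,-.0106
line_to([x,y,.117],feed=.02);move_gripper(.04,45);wait(.3)
s=sense();print(np.round(s["force"],2),np.round(s["wrist_torque"],3),s["opening"])
for dz in(.002,.008,.016,.026,.036):
    line_to([x,y,.117+dz],feed=.04);s=sense();print(dz,np.round(s["force"],2),np.round(s["wrist_torque"],3),s["opening"])
line_to([x,y,.27],feed=.15);wait(.2)
s=sense();print(np.round(s["force"],2),s["clock"])
p,_=snapshot("scene");cv2.imwrite("pics/s1.png",cv2.resize(p[180:400,120:440],None,fx=2,fy=2))
E
```

```text
[0.44 1.77 0.99] [ 0.39  -0.009 -0.048] 0.045718718548112346
0.002 [-0.05 -0.11 -4.49] [ 0.06   0.042 -0.023] 0.045964335712700144
0.008 [-0.72 -0.26 -3.63] [ 0.008 -0.011  0.001] 0.04543952753834887
0.016 [ 0.22  0.15 -4.1 ] [ 0.019 -0.007  0.026] 0.04550116013090323
0.026 [-0.06 -0.18 -4.52] [ 0.001  0.006 -0.005] 0.04574863914288061
0.036 [-0.72 -0.2  -4.98] [ 0.031 -0.039  0.021] 0.045538133670348674
[-0.42  0.58 -4.72] 14.5167
```

View pics/s1.png

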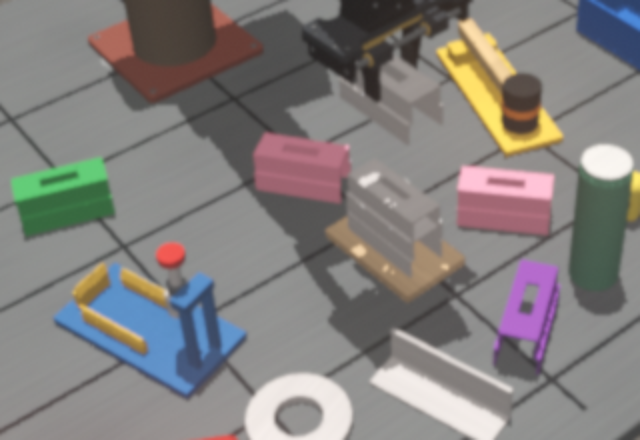

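The view shows only the top bracket in the gripper (4.5 N), with two still nested on the board at (395,230). Next I place it in the jig.

```bash
python3 - <<'E'
from h import *
R=down(r(108.2));n=np.array([.4672,-.3324])+.0025*np.array([.95,.312])
movep([*n,.26],R);line_to([*n,.085],feed=.15);wait(.15)
f0=np.array(sense()["force"]);print(f0.round(2))
for z in np.arange(.08,.045,-.003):
    line_to([*n,z],feed=.04);s=sense();f=s["force"]-f0;print(round(z,3),f.round(2),np.round(s["wrist_torque"],2))
    if f[2]>3 or np.hypot(*f[:2])>8: break
print(s["clock"],s["position"])
E
```

```text
[ 0.11 -0.49 -4.17]
0.08 [-0.65  1.43  0.51] [0.04 0.05 0.04]
0.077 [ 0.31  0.81 -0.75] [0.   0.01 0.06]
0.074 [-0.23  1.12 -0.4 ] [-0.01  0.01  0.05]
0.071 [-0.76 -0.11  0.26] [ 0.04 -0.03 -0.03]
0.068 [-1.36  0.4  -0.32] [ 0.08  0.06 -0.01]
0.065 [-0.03  0.2  -0.17] [ 0.07  0.01 -0.  ]
0.062 [-0.47  0.85  0.13] [ 0.04  0.01 -0.03]
0.059 [-1.05  0.45 -0.06] [0.07 0.   0.03]
0.056 [-0.11 -0.34  0.18] [ 0.04  0.06 -0.  ]
0.053 [ 0.55  0.92 -0.6 ] [ 0.04  0.03 -0.02]
0.05 [-0.1   0.99 -0.53] [ 0.01  0.03 -0.09]
0.047 [-1.86  2.35  7.49] [ 0.4   0.33 -0.05]
20.3333 [ 0.47011799 -0.33205314  0.0480002 ]
```

```bash
python3 - <<'E'
from h import *
s=sense();x,y,_=s["position"]
move_gripper(.08);line_to([x,y,.30],feed=.25);wait(.1)
for n in("wrist","top"):
    p,P=cloud(n);
    S=P[sel(P,p,(.4696,-.3316),.085,(.062,.085))];print(n,rect(S),np.median(S[:,2]),len(S))
    if n=="wrist":cv2.imwrite("pics/w4.png",p[:400,100:540])
    S=P[sel(P,p,(.55,-.305),.06,(.13,.2),RED)];print("pin",rect(S),np.median(S[:,2]))
print(sense()["clock"])
E
```

```text
wrist (array([ 478.8, -328.9]), array([139.3,  46.1]), 18.23) 0.07187544090171899 3440
pin (array([ 533.8, -308.7]), array([15.5,  2.5]), -73.13) 0.16671625175127058
top (array([ 480.9, -329.6]), array([142.,  48.]), 17.97) 0.07164569663168718 198
pin (array([ 548.5, -306. ]), array([31.3, 25.3]), -88.55) 0.1713027501716149
22.5583
```

View pics/w4.png

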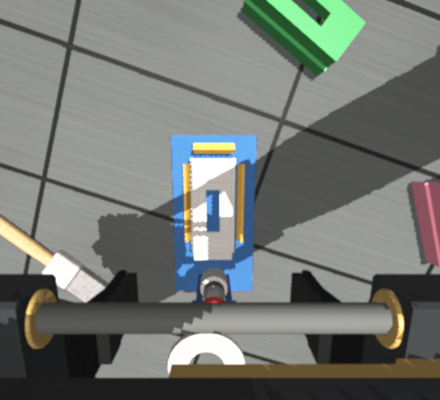

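The picture shows the bracket lying between the rails with its end near the stop (around (213,160)), and the depth puts its top at 71.9 mm, so it is seated flat. Next I take the mallet.

```bash
python3 - <<'E'
from h import *
a=r(252);R=down(a);g=np.array([.4453,.2953])
movep([*g,.2],R);line_to([*g,.0285],feed=.12);wait(.2)
s=sense();print(np.round(s["force"],2))
move_gripper(.02,15);wait(.2);s=sense();print(np.round(s["force"],2),s["opening"],np.round(s["position"],4))
move_gripper(.02,60);wait(.3);s=sense();print(np.round(s["force"],2),s["opening"],np.round(s["position"],4))
line_to([*g,.04],feed=.05);line_to([*g,.25],feed=.2);wait(.2)
s=sense();print(np.round(s["force"],2),np.round(s["wrist_torque"],3),s["clock"],s["qpos"])
for n in("scene","wrist"):
    p,d=snapshot(n);cv2.imwrite(f"pics/m_{n}.png",p)
    np.savez(f"pics/m_{n}.npz",p=p,d=d,**camera_info(n))
cv2.imwrite("pics/m.png",np.hstack([cv2.imread("pics/m_scene.png")[80:320,280:520],cv2.resize(cv2.imread("pics/m_wrist.png"),(320,240))]))
E
```

```text
[ 0.61 -0.12 -0.03]
[0.31 0.35 0.15] 0.023749439086696637 [0.4453 0.2953 0.0285]
[ 0.31  0.45 -0.37] 0.023364727617654388 [0.4453 0.2953 0.0285]
[ 0.13  0.14 -3.87] [ 0.119  0.314 -0.025] 31.9167 [ 4.37919555e-01 -1.36177463e-02  1.73015563e+00 -3.29638508e-05
  1.42746128e+00  2.32287810e+00]
```

View pics/m.png

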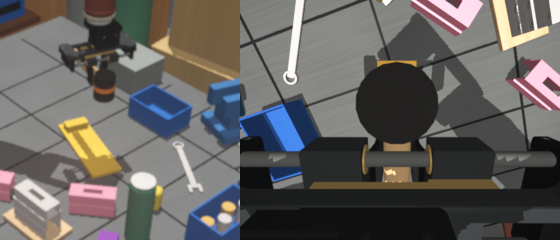

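The mallet is held with its head just ahead of the fingers, looking roughly level. I'll check the head and handle tilt by depth before moving on.

```bash
python3 - <<'E'
from h import *
s=sense();print(np.round(s["force"],2),np.round(s["wrist_torque"],3),np.round(s["position"],4))
for n in("wrist","scene"):
    f=np.load(f"pics/m_{n}.npz");p,P=cloud(n,f["p"],f["d"],{k:f[k] for k in("camera_matrix","position","attitude")})
    m=sel(P,p,(.495,.279),.05,(.25,.36));S=P[m];S=S[np.isfinite(S).all(1)]
    print(n,len(S),rect(S),np.percentile(S[:,2],[1,50,99]))
    T=S[S[:,2]>np.percentile(S[:,2],99)-.012];print(rect(T))
    c=T.mean(0);e=np.linalg.svd(T-c,full_matrices=False)[2][2];print("normal",(e*np.sign(e[2])).round(3),c.round(4))
E
```

```text
[ 0.55 -1.43 -5.11] [0.017 0.272 0.007] [0.445  0.2952 0.2492]
wrist 68245 (array([481.2, 286.9]), array([76.2, 74.9]), -71.28) [0.27849337 0.33927461 0.35968729]
(array([465.2, 288.7]), array([84.6, 11.6]), 72.14)
normal [-0.946  0.306  0.108] [0.4688 0.2875 0.3552]
scene 1121 (array([483.1, 279.7]), array([83., 79.]), -58.2) [0.25174758 0.2999576  0.35910002]
(array([466.1, 289.6]), array([87.2, 24.5]), 68.72)
normal [ 0.417 -0.148  0.897] [0.4692 0.284  0.3544]
```

```bash
python3 - <<'E'
from h import *
f=np.load("pics/m_wrist.npz");p,P=cloud("wrist",f["p"],f["d"],{k:f[k] for k in("camera_matrix","position","attitude")})
# head blob in full image approx circle centre (357/... ) -> tile (157,103)*2
v,u=np.mgrid[:480,:640]
m=(np.hypot(u-314,v-195)<60)
S=P[m];S=S[np.isfinite(S).all(1)];print(len(S),np.percentile(S[:,2],[1,25,50,75,99]))
A=np.c_[S[:,:2]-S[:,:2].mean(0),np.ones(len(S))];k=np.linalg.lstsq(A,S[:,2],rcond=None)[0]
d=np.array([np.cos(r(-18)),np.sin(r(-18))]);print("slope along handle deg",np.degrees(k[:2]@d),"across",np.degrees(k[:2]@[-d[1],d[0]]),S.mean(0))
m=(P[...,2]>k[2]-.02)&(P[...,2]<k[2]+.02)&(np.hypot(u-314,v-195)<100);print(rect(P[m]))
E
```

```text
11239 [0.30066369 0.30170209 0.3021241  0.30254428 0.30354822]
slope along handle deg -0.21659205317645366 across -0.013299278710162581 [0.49865867 0.27828763 0.3021198 ]
(array([493.5, 280.1]), array([55.5, 55.3]), -59.98)
```

```bash
python3 - <<'E'
from h import *
b=r(-32);R=down(b+r(270));d=np.array([np.cos(b),np.sin(b)]);t=np.array([.549,-.3053])-.0515*d
movep([*t,.26],R);line_to([*t,.195],feed=.12);wait(.2)
s=sense();f0=np.array(s["force"]);m0=np.array(s["wrist_torque"]);print(f0.round(2),m0.round(2),s["clock"],s["qpos"])
for z in np.arange(.19,.1505,-.002):
    line_to([*t,z],feed=.06);s=sense();f=s["force"]-f0;print(round(z,4),f.round(1),(s["wrist_torque"]-m0).round(2),round(s["position"][2],4))
    if f[2]>22: break
wait(.1)
for n in("scene","top"):
    p,P=cloud(n);S=P[sel(P,p,(.549,-.305),.03,(.12,.2),RED)];print(n,len(S),np.nanpercentile(S[:,2],[50,98]) if len(S) else 0)
    cv2.imwrite(f"pics/pr_{n}.png",p)
print(sense()["clock"],np.round(sense()["force"],1))
E
```

```text
[-0.6  -0.42 -4.46] [0.05 0.29 0.03] 34.9833 [-6.39611686e-01  1.25726731e-01  1.68380971e+00  1.16576978e-05
  1.32972594e+00  1.48956813e+00]
0.19 [ 0.  -0.6 -0.3] [ 0.04  0.01 -0.07] 0.1896
0.188 [0.9 0.9 0.2] [ 0.04  0.01 -0.05] 0.188
0.186 [-0.1  0.8  2.5] [ 0.08  0.06 -0.01] 0.1863
0.184 [0.4 0.8 3.2] [ 0.05 -0.01 -0.02] 0.1841
0.182 [0.1 1.1 3.2] [-0.08 -0.01 -0.03] 0.1819
0.18 [-0.1  0.9  3.2] [-0.12 -0.13 -0.02] 0.1798
0.178 [1.  0.6 3.7] [-0.13 -0.16 -0.01] 0.1778
0.176 [ 0.5 -0.1  3. ] [-0.15 -0.18  0.02] 0.1759
0.174 [0.6 0.1 3.5] [-0.21 -0.19 -0.06] 0.1739
0.172 [-0.1 -0.6  5.4] [-0.25 -0.25  0.02] 0.1718
0.17 [ 1.  -0.4  4.2] [-0.23 -0.23 -0.04] 0.1699
0.168 [0.7 0.  4.4] [-0.21 -0.26 -0.02] 0.1678
0.166 [ 1.5 -0.6  4.6] [-0.18 -0.28 -0.01] 0.1658
0.164 [0.7 0.4 5.3] [-0.18 -0.23 -0.07] 0.1638
0.162 [ 1.6 -0.2  4.6] [-0.25 -0.28  0.  ] 0.1618
0.16 [ 0.8 -0.4  4.3] [-0.21 -0.29 -0.07] 0.1598
0.158 [-0.6  0.3  7.6] [-0.08 -0.04 -0.04] 0.1582
0.156 [-5.8  4.  17.9] [ 0.33  0.6  -0.08] 0.1579
0.154 [-9.6  6.9 24.1] [ 0.69  1.24 -0.04] 0.157
scene 0 0
top 0 0
39.9333 [-10.7   6.5  20.5]
```

```bash
python3 - <<'E'
import cv2
p=cv2.imread("pics/pr_scene.png");q=p[200:420,100:330]
cv2.imwrite("pics/pr.png",cv2.resize(q,None,fx=2.6,fy=2.6))
E
```

```text
(no output)
```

View pics/pr.png

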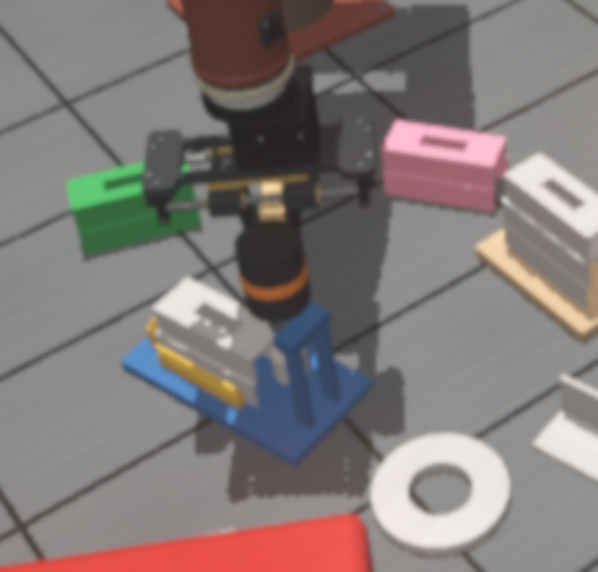

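The picture shows the mallet head roughly upright on the pin, with the foot low at (275,360). I'll lift off and measure the pin and the mallet tilt.

```bash
cat >> h.py <<'E'
def tilt(b):
    p,P=cloud("wrist");v,u=np.mgrid[:480,:640];S=P[np.hypot(u-314,v-195)<60];S=S[np.isfinite(S).all(1)]
    A=np.c_[S[:,:2]-S[:,:2].mean(0),np.ones(len(S))];k=np.linalg.lstsq(A,S[:,2],rcond=None)[0]
    d=np.array([np.cos(b),np.sin(b)]);return np.degrees(np.arctan(k[:2]@d)),np.degrees(k[:2]@[-d[1],d[0]]),S.mean(0)-sense()["position"]
def pin():
    for n in("top","scene"):
        p,P=cloud(n);S=P[sel(P,p,(.549,-.305),.03,(.12,.2),RED)];print(n,len(S),np.nanpercentile(S[:,2],[50,98]) if len(S) else 0)
E
python3 - <<'E'
from h import *
s=sense();x,y,_=s["position"];b=r(-32)
line_to([x,y,.215],feed=.15);wait(.2);print(tilt(b))
line_to([x-.1*np.cos(b),y-.1*np.sin(b),.26],feed=.25);wait(.1)
pin();s=sense();print(s["clock"],np.round(s["force"],2),np.round(s["wrist_torque"],2),s["opening"])
E
```

```text
(np.float64(0.4272202545705257), np.float64(0.02135729844664537), array([ 0.04779749, -0.02940782,  0.05328702]))
top 30 [0.14279717 0.14579891]
scene 120 [0.1392366  0.14329831]
41.5333 [ 0.4   0.74 -4.5 ] [ 0.07  0.32 -0.  ] 0.023320440857676063
```

```bash
python3 - <<'E'
from h import *
R=down(r(252));g=np.array([.4453,.2953])
movep([*g,.25],R);line_to([*g,.045],feed=.15)
wait(.1);f0=np.array(sense()["force"])
for z in np.arange(.04,.0275,-.0015):
    line_to([*g,z],feed=.04);f=sense()["force"]-f0
    if f[2]>3: break
print(z,f.round(2))
move_gripper(.03);move_gripper(.07);wait(.1);line_to([*g,.22],feed=.2)
wait(.2);pin()
p,P=cloud("top");cv2.imwrite("pics/f_top.png",p[150:370,180:520])
S=P[sel(P,p,(.388,.312),.1,(.045,.075))];print("handle",rect(S),np.median(S[:,2]))
S=P[sel(P,p,(.4696,-.3316),.06,(.062,.085))];print("br",rect(S),np.median(S[:,2]))
S=P[sel(P,p,(.5717,-.011),.085,(.09,.15))];print("stack",rect(S),np.median(S[:,2]))
line_to([.38,.36,.3],feed=.25);wait(.1)
p2,P=cloud("scene");S=P[sel(P,p2,(.495,.279),.035,(.07,.1))];print("head",rect(S),np.median(S[:,2]))
cv2.imwrite("pics/f.png",np.hstack([cv2.resize(cv2.imread("pics/f_top.png"),(400,260)),cv2.resize(p2[130:390,120:520],(400,260))]));print(sense()["clock"])
E
```

```text
0.02799999999999999 [-1.14  0.73  3.47]
top 89 [0.14111024 0.14705294]
scene 103 [0.13976975 0.14370334]
handle (array([384.3, 314.6]), array([177.1,  25. ]), -17.16) 0.059120775402725756
br (array([ 470.1, -333.2]), array([119.7,  48.7]), 17.96) 0.07204406371635375
stack (array([572.4, -12.2]), array([120.9,  46.3]), 3.52) 0.10775315311063238
head (array([498.2, 276.9]), array([60.8, 52.9]), -42.87) 0.07865483557603847
51.0333
```

View pics/f.png

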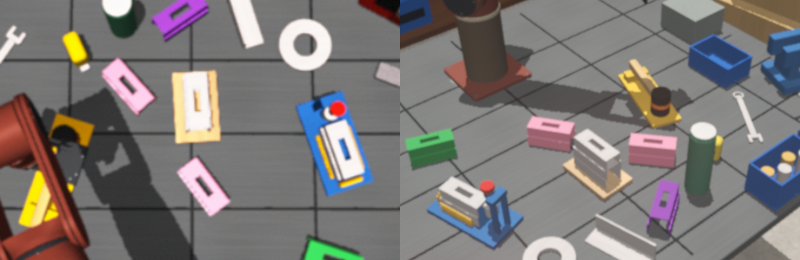

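The final picture shows the bracket seated in the jig with the pin down, two brackets still stacked, and the mallet back on its stand, so I'm handing in.

```bash
python3 -c "
from bench import *
print(hand_in())"
```

```text
the job is handed in; nothing more can be done
None
```

I've handed the job in at about 51 s: the top bracket is seated web up in the jig, the pin was driven down to its stop with the mallet, the mallet is back on its stand, and the two lower brackets are still in place.

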